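# Fetch the brass manifold from behind the valves

## Robot

A 6-joint arm with a two-finger parallel gripper is mounted at the origin on the work surface. World frame = base frame: x ahead of the robot, y to its left, z up, the work surface at z = 0. Lengths are in m, angles in degrees, forces in N, time in s.
With the tool pointing down it reaches from about 0.4 to 0.825 m from the base axis. Payload 7 kg.
Tool frame: the origin (TCP) lies midway between the tips of the shut fingers; the grasp point (between the pads) lies r.pinch_z behind it (r.pinch_z is the distance from the TCP to the grasp point, in m); z points along the fingers, y is the line along which they close (so a half turn about z gives the same grasp; the last joint's range is limited). The gripper opens to 88 mm and grips with 3 to 60 N. Pads are 19 mm wide; open, the fingers measure 130 mm over their backs; the gripper's body (78 mm by 193 mm) begins 47 mm behind the grasp point.
Start: joints at [-49.842, 20.546, 0.682, 0, -70.136, -16.507], TCP at [0.271, -0.618, 0.227] pointing down, gripper open.
Joint ranges: [-176.03, 176.03], [-82.01, 121.73], [-58.28, 71.71], [-173.87, 95.51], [-174.79, -0.11], [-173.66, 173.66]. Speed limits (degrees/s): [136.94, 136.94, 172.46, 180, 180, 180].

## Interface

Orientations are given as [roll, pitch, yaw] about the fixed x, y, z axes, in that order (R = Rz(yaw) Ry(pitch) Rx(roll)).
In Python, from plant import r, optics, job gives the robot as it stands.
- The arm moves only by the shell command python3 -m crank 'ROWS' [FORCE]. ROWS is JSON, a list of rows, each an object with "xyz": the shift along the tool's x, y, z in units of 30 mm (1.0 is 30 mm), a list of three; "delta_rot": the turn, a rotation vector about the tool's x, y, z in degrees, a list of three; "claw": the closure, from 0 (fully open) to 1 (shut). A call has 1 to 20 rows; each row is the pose to reach, as a shift and turn from the pose commanded when the call began, along the tool's axes at that moment; what a row does not reach only later rows make up. A row lasts 1/8 s, in which the tool goes at most 62.5 mm and 10.7 degrees, less where a joint would pass 70% of its speed; a pose out of reach is approached as far as the arm can. A call with a gripper value outside its range is refused whole. The fingers move at their own pace and stop on an object; FORCE is the grip in N (left out, the last holds). Time passes only in rows, so rows that repeat a pose let the fingers close. It gives the time, the measured TCP pose, the force, the opening and the grip force at its end, in the units of the state.
- r.get_state(): the state, without advancing time (a new reading comes with each control period).
- optics.capture(name): name is "scene" or "top"; returns a dict with "img" (480x640x3 uint8, blue, green, red), "fovy" (degrees; the focal length in pixels is half the picture's height over the tangent of half this angle, whatever the lens; pixels are square), "cx", "cy" (the principal point, pixels), "dist" ([k1, k2, p1, p2, k3] as OpenCV has them; the pictures are not rectified), "eye" and "rotation" of the camera in the world. Camera axes: x right, y up, looking along -z (the intrinsics and any distortion apply to the point x, -y, -z); pixel columns grow to the right and rows downward; lengths in m; the calibration is good to about 2 mm. A picture is of the moment at which its call begins. There is no depth.
- job.close_job(): hands the job in; it is judged then, once.
The state is a dict: "time_s": time; "joints": joint angles; "qd": joint speeds; "joint_torque": joint torques, N m; "tcp_pos": TCP position; "eef_rot": TCP orientation; "contact_force": force on the tool from outside, world axes, zero at the start; "moment": the same for the moment, N m; "gripper_width": finger opening in m; "gripper_force": force on a finger pad.
Only numpy, scipy, OpenCV 4.12 (cv2) and the standard library are available. Lean on these libraries where they do the work, as an engineer would, in place of code of your own. Each camera call takes 0.05 s, during which the arm holds its last target. There are 200 camera calls.

## Task

The low brass manifold block in the parts rack is boxed in by the round regulator and the square solenoid valve: set both of these aside, upright, on the flat cork mat, then fetch the brass block and set it flat on the middle of the round plate of the test stand. After that put the regulator and the solenoid valve back in the rack, upright, each where it stood at the start. Never tip the regulator, the valve or the block over, and leave the tape roll, the tin and the screwdriver alone.

Things in the scene. Friction and masses are not known exactly. Their poses are not given: they have to be found in the camera images.
- regulator: Pressure regulator, loose, about 0.45 kg: an upright round column 120 mm tall, aluminium below, with a black cylindrical cap (diameter 52 mm, between 58 and 108 mm above its underside, then a low dome to 120 mm); foot 56 mm in diameter. Origin at the centre of its underside, z up along it. Stands in the rack beside the brass block, on either side. Grip it across the black cap.
- solenoid: Solenoid valve, loose, about 0.5 kg: an upright square column; aluminium body 50 x 50 mm up to 55 mm, on it a black square coil 44 x 44 mm from 55 to 115 mm above the underside, then a small steel nut (18 mm wide) to 121 mm. Origin at the centre of its underside, z up; x and y square to its faces. Stands in the rack on the other side of the brass block. Grip it across two faces of the coil.
- manifold: Brass manifold block, loose, about 0.4 kg: 44 x 44 mm, 36 mm high, with a dark port in the middle of its flat top. Origin at the centre of its underside, z up, x and y square to its sides. Stands in the rack with the rack's fence about 8 mm behind it (+x of the rack) and the regulator and solenoid valve 7 to 15 mm from its two other sides (+y and -y of the rack), so that it can be gripped, across its +y and -y sides, only once both have been taken away.
- rack: Parts rack, fixed: a grey-painted sheet-metal tray 130 mm (x) by 220 mm (y), floor 6 mm thick, with a fence 50 mm high (above the table) along its +x edge and small lips 12 mm high along its two short edges (+y and -y); open on -x. Origin at the centre of its underside on the table; z up. The things in it stand on the floor, 6 mm above the origin.
- mat: Flat cork mat, fixed: 150 mm (x) by 240 mm (y), 4 mm thick, the side area. Origin at the centre of its underside, on the table.
- stand: Test stand, fixed: a white base 150 x 150 mm, 22 mm high, with a round steel plate 96 mm in diameter in its middle whose top lies 30 mm above the table; a small black pressure gauge, up to 95 mm high, stands at its +x edge, starting 72 mm from the plate's centre. Origin at the centre of the underside, straight below the plate's centre.
- tape: Bystander: roll of yellow tape lying flat, 72 mm outside diameter, 19 mm high, loose. Origin at the centre of its underside. To be left alone.
- tin: Bystander: small tin, 60 mm in diameter, 75 mm tall, loose. Origin at the centre of its underside. To be left alone.
- driver: Bystander: screwdriver lying on the table, loose. Origin near its middle, x along it. To be left alone.

How it is judged (in metres and radians):
On the way, in this order (a step that is already met when the one before it is completed fails the run):
1. the regulator and the solenoid valve both stand released on the mat (x of regulator in the frame of mat between -0.066 and 0.066 m and y of regulator in the frame of mat between -0.111 and 0.111 m and z of each of regulator, solenoid in the frame of mat below 0.01 m and angle between each of regulator, solenoid's own z axis and vertical below 0.1 rad and linear speed of each of regulator, solenoid below 0.02 m/s and angular speed of each of regulator, solenoid below 0.2 rad/s and contact force between the fingers and regulator below 0.1 N and x of solenoid in the frame of mat between -0.066 and 0.066 m and y of solenoid in the frame of mat between -0.111 and 0.111 m and contact force between the fingers and solenoid below 0.1 N), for 0.2 s.
2. the brass block stands released on the middle of the test stand's plate, while the regulator and the valve are still on the mat (all of step 1 and horizontal distance between manifold and stand below 0.012 m and z of manifold in the frame of stand between 0.026 and 0.036 m and angle between manifold's own z axis and vertical below 0.1 rad and linear speed of manifold below 0.02 m/s and angular speed of manifold below 0.2 rad/s and contact force between the fingers and manifold below 0.1 N), for 0.2 s.
At the end, for the whole second after the job is handed in: The brass block stands flat on the plate, within 12 mm of its centre; the regulator and the solenoid valve stand upright in the rack, each within 12 mm of where it stood at the start; all released and at rest (horizontal distance between manifold and stand below 0.012 m and z of manifold in the frame of stand between 0.026 and 0.036 m and angle between each of manifold, regulator, solenoid's own z axis and vertical below 0.1 rad and linear speed of each of manifold, regulator, solenoid below 0.02 m/s and angular speed of each of manifold, regulator, solenoid below 0.2 rad/s and contact force between the fingers and manifold below 0.1 N and distance of each of regulator, solenoid from where it was at the start of the episode below 0.012 m and contact force between the fingers and regulator below 0.1 N and contact force between the fingers and solenoid below 0.1 N); the robot touches nothing.
It fails at once if the tape roll, the tin or the screwdriver is disturbed (moved more than 25 mm) (distance of any of tape, tin, driver from where it was at the start of the episode above 0.025 m).
It fails at once if the regulator, the solenoid valve or the brass block is tipped over (angle between any of regulator, solenoid, manifold's own z axis and vertical above 0.6 rad).
It also fails if it takes over 141 s, if anything falls off the work surface, if the arm or the gripper's body presses on something with over 40 N, if the wrist force passes 120 N, or if a joint passes its speed limit or range.

## Working session

There is one attempt and no reset: what is moved stays moved. The work goes in short steps, Python scripts to look and compute and a shell command to move; the robot and the scene stay as the last step left them, time stands still between calls to the robot, and variables do not carry over. Pictures are saved under pics/ and viewed, at most 14 in all, crops included, and the job is handed in when it is done.

```bash
ls; mkdir -p pics; python3 - <<'E'
from plant import r, optics, job
import cv2
print(r.get_state(), r.pinch_z)
for n in("scene","top"):
    c=optics.capture(n); cv2.imwrite(f"pics/{n}0.png",c["img"]); c.pop("img"); print(c)
E
```

```text
pics
{'time_s': 0.0, 'joints': array([-4.98407202e+01,  2.05903668e+01,  6.32849625e-01, -1.90120107e-02,
       -7.01364835e+01, -1.65078949e+01]), 'qd': array([-0.11286556,  0.04532747,  0.03109996,  0.00803822, -0.17665335,
       -0.06064314]), 'joint_torque': array([ 5.36458665e-04, -5.82726073e+01,  2.93063325e+01,  6.99733302e+00,
        6.89477936e-03, -1.80313100e-04]), 'tcp_pos': array([ 0.2705662 , -0.61785453,  0.22563122]), 'eef_rot': array([ 1.79904795e+02, -9.57665583e-03, -1.56355082e+02]), 'contact_force': array([ 0.31908997, -0.57330812, -0.78424925]), 'moment': array([ 0.01332927,  0.01360928, -0.01963441]), 'gripper_force': 0.0, 'gripper_width': 0.0874909848212686} 0.0188
{'fovy': 49.69246288378382, 'cx': 318.48251654245433, 'cy': 247.9809199079544, 'dist': array([-0.12121464,  0.        ,  0.        ,  0.        ,  0.        ]), 'eye': array([1.30498217, 0.28509559, 0.80181453]), 'rotation': array([ 47.67102148,  -1.14430005, 112.70243881])}
{'fovy': 44.41559826219629, 'cx': 320.1154929403739, 'cy': 240.45298260428933, 'dist': array([-0.04694904,  0.        ,  0.        ,  0.        ,  0.        ]), 'eye': array([ 0.37111315, -0.032818  ,  1.11605859]), 'rotation': array([  9.28675732,   0.66384766, -90.2193631 ])}
```

View pics/scene0.png

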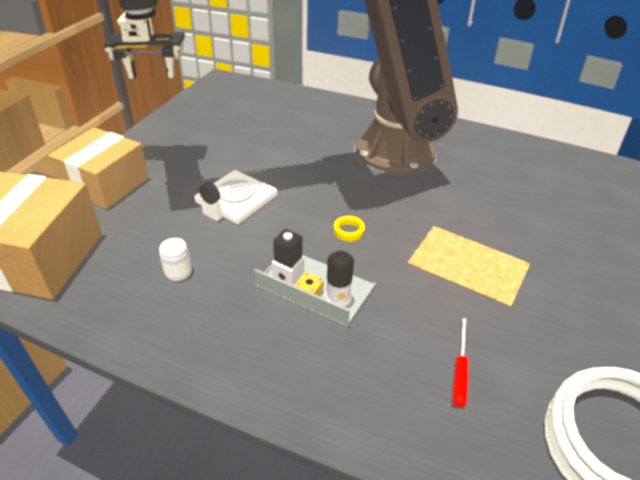

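View pics/top0.png

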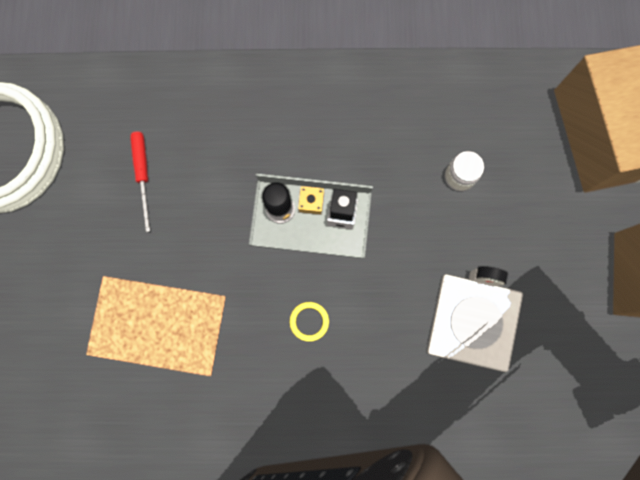

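Scene view: solenoid near (288,255), brass block (310,286), regulator (340,278), mat (470,263), stand (237,192). Top view: regulator cap (277,197), block (311,199), solenoid (343,204), rack (250–372,175–257), mat (88–224,278–375), stand plate (477,322). I'll zoom in on these for accurate edges.

```bash
cat > h.py <<'E'
import numpy as np, cv2
from scipy.spatial.transform import Rotation as R
def cam(c):
    f=240/np.tan(np.radians(c["fovy"]/2)); K=np.array([[f,0,c["cx"]],[0,f,c["cy"]],[0,0,1.]])
    M=R.from_euler("xyz",c["rotation"],degrees=True).as_matrix()@np.diag([1,-1,-1.])
    return K,np.array(c["dist"],float),M,np.array(c["eye"])
def world(c,px,z):
    K,d,M,e=cam(c); n=cv2.undistortPoints(np.array(px,float).reshape(-1,1,2),K,d)[:,0]
    v=np.c_[n,np.ones(len(n))]@M.T
    return e+v*((z-e[2])/v[:,2])[:,None]
def pix(c,P):
    K,d,M,e=cam(c); P=(np.atleast_2d(P)-e)@M
    return cv2.projectPoints(P,np.zeros(3),np.zeros(3),K,d)[0][:,0]
E
python3 - <<'E'
import cv2, numpy as np
t=cv2.imread("pics/top0.png"); s=cv2.imread("pics/scene0.png")
def crop(i,x,y,w,h,k):
    o=cv2.resize(i[y:y+h,x:x+w],None,fx=k,fy=k,interpolation=cv2.INTER_CUBIC)
    for a in range((x+9)//10*10,x+w,10):
        cv2.putText(o,str(a),((a-x)*k,8),0,.3,(0,0,255)); o[10:16,int((a-x+.5)*k)]=(0,0,255)
    for a in range((y+9)//10*10,y+h,10):
        cv2.putText(o,str(a),(0,(a-y)*k),0,.3,(0,0,255)); o[int((a-y+.5)*k),0:8]=(0,0,255)
    return o
cv2.imwrite("pics/c1.png",crop(t,245,168,133,95,6))
cv2.imwrite("pics/c2.png",crop(t,422,262,110,115,5))
cv2.imwrite("pics/c3.png",crop(s,250,225,130,98,6))
E
```

```text
(no output)
```

View pics/c1.png

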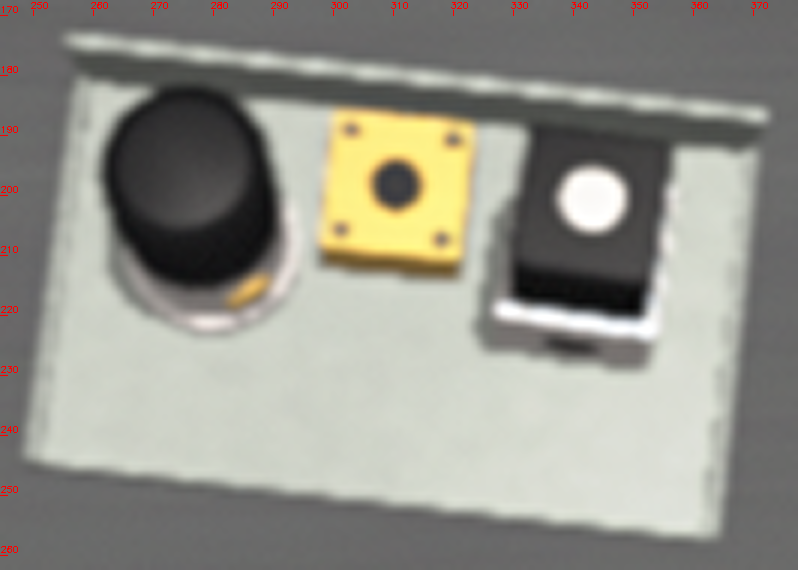

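View pics/c2.png

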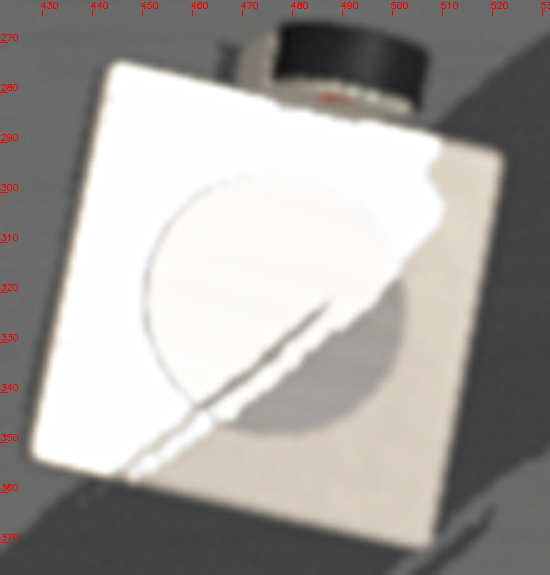

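View pics/c3.png

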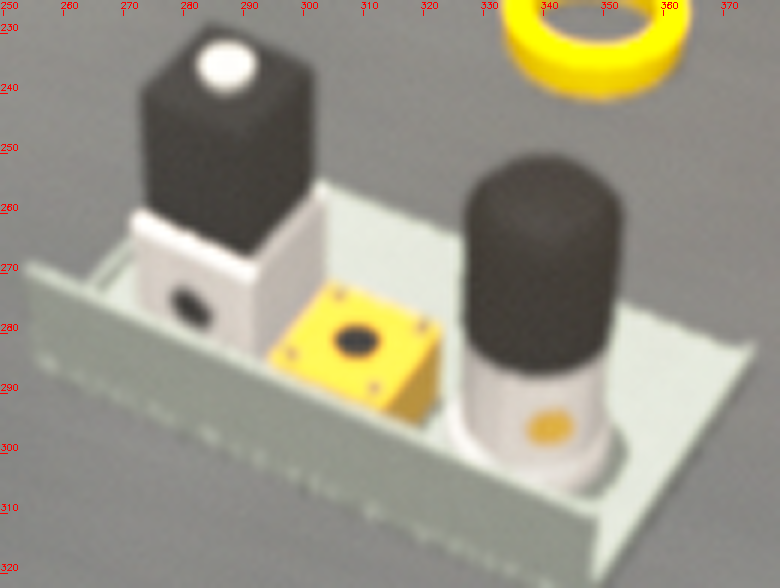

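Crop c1 gives block top corners (332,107),(474,122),(461,263),(320,247), nut centre (593,200), and the cap's outline. Crop c2 gives the plate circle u 145–406, v 172–437. Crop c3 shows the same parts from the other side. I'll fit poses with both views.

```bash
cat > meas.py <<'E'
import numpy as np
from h import *
from plant import r, optics, job
from scipy.optimize import least_squares
T=optics.capture("top"); S=optics.capture("scene")
c1=lambda *p: np.array(p,float)/6+[244.5,167.5]
c2=lambda *p: np.array(p,float)/5+[421.5,261.5]
c3=lambda *p: np.array(p,float)/6+[249.5,224.5]
yaw=lambda a,b: np.degrees(np.arctan2(*(b-a)[[1,0]]))
b=world(T,c1((332,107),(474,122),(461,263),(320,247)),.042)
print("block",b.mean(0), [np.linalg.norm(b[i]-b[i-1]) for i in range(4)],[yaw(b[1],b[0])-90,yaw(b[2],b[3])-90,yaw(b[3],b[0]),yaw(b[2],b[1])])
print("block port top/scene",world(T,c1((397,184)),.042),world(S,c3((357,341)),.042))
print("nut",world(T,c1((593,200)),.127),world(S,c3((227,66)),.127))
f=world(T,c1((65,35),(768,112)),.05); g=world(T,c1((25,462),(717,539)),.006)
print("fence",f,yaw(f[1],f[0])-90,"front",g,yaw(g[1],g[0])-90)
k=world(T,c1((530,124),(672,142),(651,278),(514,262)),.121)
print("coil",k.mean(0),[np.linalg.norm(k[i]-k[i-1]) for i in range(4)],[yaw(k[1],k[0])-90,yaw(k[2],k[3])-90,yaw(k[3],k[0]),yaw(k[2],k[1])])
a=np.linspace(0,2*np.pi,60); C=np.c_[np.cos(a),np.sin(a)]*.026
reg=np.vstack([np.c_[C,a*0+.064],np.c_[C,a*0+.114],np.c_[C*.3,a*0+.125]])
q=np.array([[i,j] for i in(-.022,.022) for j in(-.022,.022)])
coil=np.vstack([np.c_[q,np.full(4,h)] for h in(.061,.121)])
bb=lambda P:np.r_[P.min(0),P.max(0)]
def fit(m,top,sc,turn,x0):
    def e(x):
        P=m.copy()
        if turn: P=R.from_euler("z",x[2],degrees=True).apply(P)
        P=P+[x[0],x[1],0]
        return np.r_[bb(pix(T,P))-top,bb(pix(S,P))-sc]
    o=least_squares(e,x0,x_scale=[.01,.01,5][:len(x0)]); return o.x,o.fun.round(1)
print("reg",fit(reg,c1((104,86),(281,287)).ravel(),c3((463,153),(624,378)).ravel(),0,[.5,.1]))
print("sol",fit(coil,c1((514,122),(672,318)).ravel(),c3((140,22),(315,256)).ravel(),1,[.5,-.05,-5.]))
p=world(T,c2((145,305),(406,305),(276,172),(276,437)),.03); print("plate",p[:2].mean(0),p[2:].mean(0),np.ptp(p,axis=0))
w=world(T,c2((112,62),(503,152),(432,547),(32,458)),.022); print("base",w.mean(0),yaw(w[1],w[0])-90,yaw(w[3],w[0]))
m=world(T,[(103,277),(225,294),(211,375),(87,355)],.004); print("mat",m.mean(0),yaw(m[1],m[0])-90,m)
print("tape,tin,driver",world(T,[(310,322)],.019),world(T,[(466,163)],.075),world(T,[(138,132),(148,231)],.01))
E
python3 meas.py
```

```text
block [ 0.62705215 -0.00355566  0.042     ] [np.float64(0.04503338867577617), np.float64(0.04481097648069756), np.float64(0.04530979815765412), np.float64(0.044232522210508954)] [np.float64(-6.59988125837927), np.float64(-6.9787082504793005), np.float64(-4.6511085379922505), np.float64(-5.395979400686659)]
block port top/scene [[ 0.62721047 -0.00364229  0.042     ]] [[ 0.63018463 -0.00166936  0.042     ]]
nut [[ 0.60186168 -0.06226216  0.127     ]] [[ 0.60736981 -0.05914081  0.127     ]]
fence [[ 0.67386569  0.10000146  0.05      ]
 [ 0.64753574 -0.1192431   0.05      ]] -6.8480818560585135 front [[ 0.54561768  0.11623787  0.006     ]
 [ 0.51965365 -0.10406205  0.006     ]] -6.721738219769307
coil [ 0.60289071 -0.06207446  0.121     ] [np.float64(0.04118109465301001), np.float64(0.04148797920535991), np.float64(0.040744119237218705), np.float64(0.03971484884149551)] [np.float64(-7.801977312718961), np.float64(-7.158410094893696), np.float64(-6.855448355363589), np.float64(-9.34248592037194)]
reg (array([0.61525185, 0.05645113]), array([-1.4, -0.7,  0.4,  0.5, -0.9, -0.1, -0. , -0.8]))
sol (array([ 0.60337549, -0.06187052, -1.79700711]), array([-0.3,  0.3, -0.6, -0.2, -0.8, -1.4, -0.2,  0.8]))
plate [ 0.39476932 -0.30714244  0.03      ] [ 0.39526922 -0.30731979  0.03      ] [0.0963833  0.09600569 0.        ]
base [ 0.39574734 -0.30718366  0.022     ] -13.440308687008113 -13.336385414399537
mat [0.39330861 0.28967803 0.004     ] -7.98892413951414 [[0.48435265 0.39620868 0.004     ]
 [0.45120962 0.16005256 0.004     ]
 [0.30072939 0.18320139 0.004     ]
 [0.33694277 0.41924947 0.004     ]]
tape,tin,driver [[ 0.39771047 -0.00148164  0.019     ]] [[ 0.68392799 -0.28975567  0.075     ]] [[0.77234895 0.34016614 0.01      ]
 [0.57238103 0.31076302 0.01      ]]
```

```bash
cat > go.py <<'E'
import sys, numpy as np
from h import R
from plant import r
# usage: go.py x y z [yaw]  -> shift in units, turn
s=r.get_state(); A=R.from_euler("xyz",s["eef_rot"],degrees=True)
x=list(map(float,sys.argv[1:])); yaw=x[3] if len(x)>3 else 173.5
B=R.from_euler("xyz",[180,0,yaw],degrees=True)
print("t",s["time_s"],"tcp",s["tcp_pos"].round(4),s["eef_rot"].round(2))
print("xyz",(A.inv().apply(np.array(x[:3])-s["tcp_pos"])/.03).round(3),"rot",(A.inv()*B).as_rotvec(degrees=True).round(2))
E
python3 go.py .615 .056 .18
```

```text
t 0.2 tcp [ 0.2706 -0.618   0.226 ] [ 1.7994e+02 -1.0000e-02 -1.5635e+02]
xyz [-19.527  15.976   1.547] rot [ 6.000e-02 -2.000e-02  3.015e+01]
```

```bash
python3 -m crank '[{"xyz":[-2,1.6,0.15],"delta_rot":[0,0,5],"claw":0},{"xyz":[-4,3.3,0.3],"delta_rot":[0,0,10],"claw":0},{"xyz":[-6,4.9,0.5],"delta_rot":[0,0,15],"claw":0},{"xyz":[-8,6.5,0.6],"delta_rot":[0,0,20],"claw":0},{"xyz":[-10,8.2,0.8],"delta_rot":[0,0,25],"claw":0},{"xyz":[-12,9.8,1],"delta_rot":[0,0,30.15],"claw":0},{"xyz":[-14,11.5,1.1],"delta_rot":[0,0,30.15],"claw":0},{"xyz":[-16,13.1,1.3],"delta_rot":[0,0,30.15],"claw":0},{"xyz":[-18,14.7,1.4],"delta_rot":[0,0,30.15],"claw":0},{"xyz":[-19.53,15.98,1.55],"delta_rot":[0,0,30.15],"claw":0},{"xyz":[-19.53,15.98,1.55],"delta_rot":[0,0,30.15],"claw":0},{"xyz":[-19.53,15.98,1.55],"delta_rot":[0,0,30.15],"claw":0},{"xyz":[-19.53,15.98,1.55],"delta_rot":[0,0,30.15],"claw":0},{"xyz":[-19.53,15.98,1.55],"delta_rot":[0,0,30.15],"claw":0},{"xyz":[-19.53,15.98,1.55],"delta_rot":[0,0,30.15],"claw":0},{"xyz":[-19.53,15.98,1.55],"delta_rot":[0,0,30.15],"claw":0}]' 40
python3 go.py .615 .056 .077
python3 - <<'E'
from plant import optics
import cv2,numpy as np
from h import *
o=[]
for n,(x,y) in (("top",(230,120)),("scene",(240,160))):
    c=optics.capture(n); p=pix(c,[[.615,.056,.126],[.615,.056,.18]]);print(n,p)
    im=c["img"].copy()
    o.append(cv2.resize(im[y:y+150,x:x+133],None,fx=3,fy=3,interpolation=2))
cv2.imwrite("pics/a1.png",np.hstack(o))
E
```

```text
time_s: 2.2
tcp_pos: [0.6148, 0.0547, 0.1805]
eef_rot: [180.0, 0.0, 173.4]
contact_force: [1.2, -0.4, -0.1]
gripper_width: 0.0879
gripper_force: 0.0
t 2.2 tcp [0.6148 0.0547 0.1805] [1.7998e+02 3.0000e-02 1.7342e+02]
xyz [-0.     0.043  3.451] rot [ 0.02  0.03 -0.08]
top [[274.91055288 194.00626629]
 [272.03748521 186.1362505 ]]
scene [[340.13783466 254.33964855]
 [341.54430968 232.93310762]]
```

View pics/a1.png

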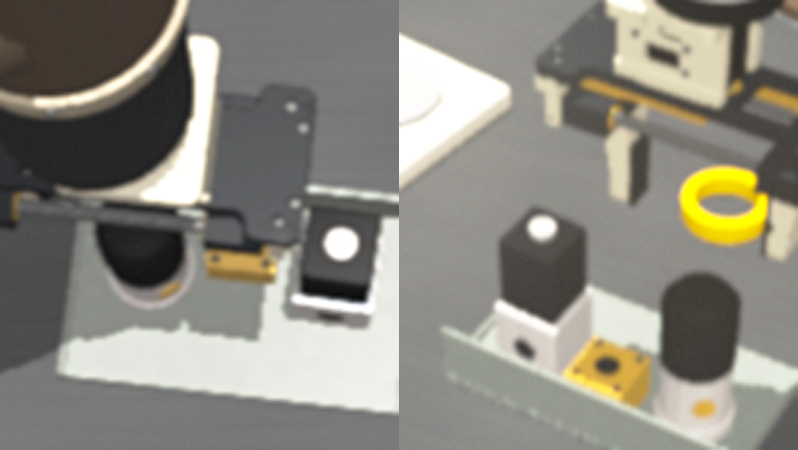

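The gripper is centred over the regulator: in the scene crop the fingertips at about (628,198) and (785,252) straddle the cap at (700,320). Going down to grip it.

```bash
python3 -m crank '[{"xyz":[0,0.05,1],"delta_rot":[0,0,0],"claw":0},{"xyz":[0,0.05,2],"delta_rot":[0,0,0],"claw":0},{"xyz":[0,0.05,2.8],"delta_rot":[0,0,0],"claw":0},{"xyz":[0,0.05,3.45],"delta_rot":[0,0,0],"claw":0},{"xyz":[0,0.05,3.45],"delta_rot":[0,0,0],"claw":0},{"xyz":[0,0.05,3.45],"delta_rot":[0,0,0],"claw":0.2},{"xyz":[0,0.05,3.45],"delta_rot":[0,0,0],"claw":0.3},{"xyz":[0,0.05,3.45],"delta_rot":[0,0,0],"claw":0.35},{"xyz":[0,0.05,3.45],"delta_rot":[0,0,0],"claw":0.38},{"xyz":[0,0.05,3.45],"delta_rot":[0,0,0],"claw":0.42},{"xyz":[0,0.05,3.45],"delta_rot":[0,0,0],"claw":0.6},{"xyz":[0,0.05,3.45],"delta_rot":[0,0,0],"claw":1},{"xyz":[0,0.05,3.45],"delta_rot":[0,0,0],"claw":1},{"xyz":[0,0.05,3.45],"delta_rot":[0,0,0],"claw":1}]' 40
python3 go.py .615 .056 .157; python3 go.py .421 .345 .157;python3 go.py .421 .345 .076
```

```text
time_s: 4.05
tcp_pos: [0.6153, 0.0573, 0.0767]
eef_rot: [-180.0, 0.0, 173.5]
contact_force: [-0.1, -1.3, 4.1]
gripper_width: 0.0512
gripper_force: 40.0
t 4.05 tcp [0.6153 0.0573 0.0767] [-1.7999e+02  1.0000e-02  1.7351e+02]
xyz [ 0.006 -0.044 -2.676] rot [-0.01  0.01  0.01]
t 4.05 tcp [0.6153 0.0573 0.0767] [-1.7999e+02  1.0000e-02  1.7351e+02]
xyz [ 7.521  8.796 -2.678] rot [-0.01  0.01  0.01]
t 4.05 tcp [0.6153 0.0573 0.0767] [-1.7999e+02  1.0000e-02  1.7351e+02]
xyz [7.521 8.796 0.022] rot [-0.01  0.01  0.01]
```

```bash
python3 -m crank '[{"xyz":[0,0,-0.5],"delta_rot":[0,0,0],"claw":1},{"xyz":[0,0,-1.5],"delta_rot":[0,0,0],"claw":1},{"xyz":[0,0,-2.4],"delta_rot":[0,0,0],"claw":1},{"xyz":[0.4,0.5,-2.7],"delta_rot":[0,0,0],"claw":1},{"xyz":[1.1,1.3,-2.7],"delta_rot":[0,0,0],"claw":1},{"xyz":[2,2.3,-2.7],"delta_rot":[0,0,0],"claw":1},{"xyz":[3,3.5,-2.7],"delta_rot":[0,0,0],"claw":1},{"xyz":[4,4.7,-2.7],"delta_rot":[0,0,0],"claw":1},{"xyz":[5,5.9,-2.7],"delta_rot":[0,0,0],"claw":1},{"xyz":[6,7,-2.7],"delta_rot":[0,0,0],"claw":1},{"xyz":[6.9,8.1,-2.7],"delta_rot":[0,0,0],"claw":1},{"xyz":[7.4,8.6,-2.7],"delta_rot":[0,0,0],"claw":1},{"xyz":[7.52,8.8,-2.6],"delta_rot":[0,0,0],"claw":1},{"xyz":[7.52,8.8,-2],"delta_rot":[0,0,0],"claw":1},{"xyz":[7.52,8.8,-1.2],"delta_rot":[0,0,0],"claw":1},{"xyz":[7.52,8.8,-0.6],"delta_rot":[0,0,0],"claw":1},{"xyz":[7.52,8.8,-0.3],"delta_rot":[0,0,0],"claw":1},{"xyz":[7.52,8.8,-0.1],"delta_rot":[0,0,0],"claw":1},{"xyz":[7.52,8.8,0],"delta_rot":[0,0,0],"claw":1},{"xyz":[7.52,8.8,0],"delta_rot":[0,0,0],"claw":1}]'
python3 go.py .421 .345 .0750
```

```text
time_s: 6.55
tcp_pos: [0.4211, 0.3453, 0.0768]
eef_rot: [180.0, 0.0, 173.5]
contact_force: [0.4, -0.2, -5.2]
gripper_width: 0.0509
gripper_force: 40.0
t 6.55 tcp [0.4211 0.3453 0.0768] [1.7998e+02 1.0000e-02 1.7350e+02]
xyz [ 0.003 -0.012  0.06 ] rot [ 0.02  0.01 -0.  ]
```

```bash
python3 -m crank '[{"xyz":[0,0,0.06],"delta_rot":[0,0,0],"claw":1},{"xyz":[0,0,0.06],"delta_rot":[0,0,0],"claw":1},{"xyz":[0,0,0.06],"delta_rot":[0,0,0],"claw":0.38},{"xyz":[0,0,0.06],"delta_rot":[0,0,0],"claw":0.3},{"xyz":[0,0,0.06],"delta_rot":[0,0,0],"claw":0.15},{"xyz":[0,0,0.06],"delta_rot":[0,0,0],"claw":0},{"xyz":[0,0,0.06],"delta_rot":[0,0,0],"claw":0},{"xyz":[0,0,-1],"delta_rot":[0,0,0],"claw":0},{"xyz":[0,0,-2.2],"delta_rot":[0,0,0],"claw":0},{"xyz":[0,0,-3.3],"delta_rot":[0,0,0],"claw":0},{"xyz":[0,0,-3.3],"delta_rot":[0,0,0],"claw":0}]'
python3 go.py .604 -.061 .18
```

```text
time_s: 7.92
tcp_pos: [0.4221, 0.3466, 0.1784]
eef_rot: [179.7, 0.2, 173.5]
contact_force: [0.1, 0.0, -0.2]
gripper_width: 0.0876
gripper_force: 0.0
t 7.925 tcp [0.4221 0.3466 0.1784] [1.7973e+02 1.5000e-01 1.7352e+02]
xyz [ -7.558 -12.815  -0.092] rot [0.27 0.15 0.02]
```

```bash
python3 -m crank '[{"xyz":[-0.6,-1,-0.1],"delta_rot":[0,0,0],"claw":0},{"xyz":[-1.5,-2.6,-0.1],"delta_rot":[0,0,0],"claw":0},{"xyz":[-2.5,-4.3,-0.1],"delta_rot":[0,0,0],"claw":0},{"xyz":[-3.5,-6,-0.1],"delta_rot":[0,0,0],"claw":0},{"xyz":[-4.5,-7.7,-0.1],"delta_rot":[0,0,0],"claw":0},{"xyz":[-5.5,-9.4,-0.1],"delta_rot":[0,0,0],"claw":0},{"xyz":[-6.5,-11.1,-0.1],"delta_rot":[0,0,0],"claw":0},{"xyz":[-7.2,-12.3,-0.1],"delta_rot":[0,0,0],"claw":0},{"xyz":[-7.57,-12.8,-0.1],"delta_rot":[0,0,0],"claw":0},{"xyz":[-7.57,-12.8,-0.1],"delta_rot":[0,0,0],"claw":0},{"xyz":[-7.57,-12.8,-0.1],"delta_rot":[0,0,0],"claw":0},{"xyz":[-7.57,-12.8,-0.1],"delta_rot":[0,0,0],"claw":0}]'
python3 go.py .604 -.061 .0765
```

```text
time_s: 9.43
tcp_pos: [0.6029, -0.0609, 0.1787]
eef_rot: [180.0, 0.0, 173.6]
contact_force: [0.1, 0.6, -0.3]
gripper_width: 0.0882
gripper_force: 0.0
t 9.425 tcp [ 0.6029 -0.0609  0.1787] [179.99   0.   173.58]
xyz [-3.500e-02  1.000e-03  3.406e+00] rot [0.01 0.   0.08]
```

```bash
python3 - <<'E'
from plant import optics
import cv2,numpy as np
from h import *
o=[]
for n,(x,y) in (("top",(60,150)),("scene",(240,130))):
    c=optics.capture(n); P=[[.421,.345,.124],[.604,-.061,.127]]; print(n,pix(c,P))
    im=c["img"][y:y+200,x:x+300]
    o.append(cv2.resize(im,(800,533) if 0 else (400,267),interpolation=2))
cv2.imwrite("pics/a2.png",np.hstack(o))
E
```

```text
top [[104.26741178 306.99732256]
 [342.58819945 199.62793204]]
scene [[504.82676097 234.97520172]
 [287.21087099 234.23609207]]
```

View pics/a2.png

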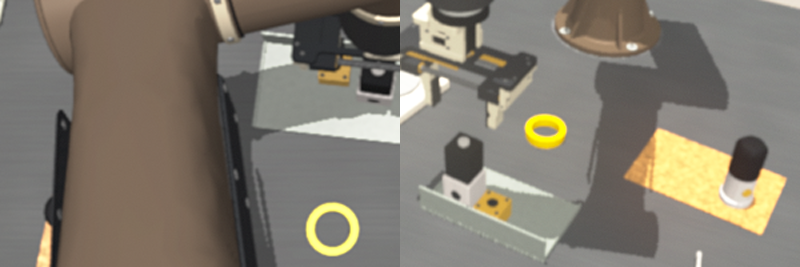

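The regulator stands upright on the mat (scene about (502,239)), and the gripper is above the solenoid. Gripping the coil next.

```bash
python3 -m crank '[{"xyz":[-0.03,0,1],"delta_rot":[0,0,0],"claw":0},{"xyz":[-0.03,0,2],"delta_rot":[0,0,0],"claw":0},{"xyz":[-0.03,0,2.8],"delta_rot":[0,0,0],"claw":0},{"xyz":[-0.03,0,3.4],"delta_rot":[0,0,0],"claw":0},{"xyz":[-0.03,0,3.4],"delta_rot":[0,0,0],"claw":0.2},{"xyz":[-0.03,0,3.4],"delta_rot":[0,0,0],"claw":0.35},{"xyz":[-0.03,0,3.4],"delta_rot":[0,0,0],"claw":0.42},{"xyz":[-0.03,0,3.4],"delta_rot":[0,0,0],"claw":0.46},{"xyz":[-0.03,0,3.4],"delta_rot":[0,0,0],"claw":0.5},{"xyz":[-0.03,0,3.4],"delta_rot":[0,0,0],"claw":0.6},{"xyz":[-0.03,0,3.4],"delta_rot":[0,0,0],"claw":1},{"xyz":[-0.03,0,3.4],"delta_rot":[0,0,0],"claw":1},{"xyz":[-0.03,0,3.4],"delta_rot":[0,0,0],"claw":1},{"xyz":[-0.03,0,3.4],"delta_rot":[0,0,0],"claw":1}]' 40
python3 go.py .406 .232 .0755
```

```text
time_s: 11.28
tcp_pos: [0.6044, -0.062, 0.0769]
eef_rot: [180.0, 0.0, 173.5]
contact_force: [-0.0, 2.6, 5.8]
gripper_width: 0.0443
gripper_force: 39.4
t 11.275 tcp [ 0.6044 -0.062   0.0769] [1.7999e+02 4.0000e-02 1.7351e+02]
xyz [7.678 8.991 0.044] rot [0.01 0.04 0.01]
```

```bash
python3 -m crank '[{"xyz":[0,0,-0.5],"delta_rot":[0,0,0],"claw":1},{"xyz":[0,0,-1.5],"delta_rot":[0,0,0],"claw":1},{"xyz":[0,0,-2.4],"delta_rot":[0,0,0],"claw":1},{"xyz":[0.4,0.5,-2.7],"delta_rot":[0,0,0],"claw":1},{"xyz":[1.1,1.3,-2.7],"delta_rot":[0,0,0],"claw":1},{"xyz":[2,2.3,-2.7],"delta_rot":[0,0,0],"claw":1},{"xyz":[3,3.5,-2.7],"delta_rot":[0,0,0],"claw":1},{"xyz":[4,4.7,-2.7],"delta_rot":[0,0,0],"claw":1},{"xyz":[5,5.9,-2.7],"delta_rot":[0,0,0],"claw":1},{"xyz":[6,7,-2.7],"delta_rot":[0,0,0],"claw":1},{"xyz":[6.9,8.1,-2.7],"delta_rot":[0,0,0],"claw":1},{"xyz":[7.5,8.8,-2.7],"delta_rot":[0,0,0],"claw":1},{"xyz":[7.68,9,-2.6],"delta_rot":[0,0,0],"claw":1},{"xyz":[7.68,9,-2],"delta_rot":[0,0,0],"claw":1},{"xyz":[7.68,9,-1.2],"delta_rot":[0,0,0],"claw":1},{"xyz":[7.68,9,-0.6],"delta_rot":[0,0,0],"claw":1},{"xyz":[7.68,9,-0.3],"delta_rot":[0,0,0],"claw":1},{"xyz":[7.68,9,-0.1],"delta_rot":[0,0,0],"claw":1},{"xyz":[7.68,9,0],"delta_rot":[0,0,0],"claw":1},{"xyz":[7.68,9,0],"delta_rot":[0,0,0],"claw":1}]'
python3 go.py .406 .232 .0750
```

```text
time_s: 13.78
tcp_pos: [0.4058, 0.2323, 0.0767]
eef_rot: [180.0, 0.0, 173.5]
contact_force: [0.7, -0.7, -3.5]
gripper_width: 0.0442
gripper_force: 39.4
t 13.775 tcp [0.4058 0.2323 0.0767] [1.7999e+02 1.0000e-02 1.7350e+02]
xyz [-0.006 -0.008  0.058] rot [0.01 0.01 0.  ]
```

```bash
python3 -m crank '[{"xyz":[0,0,0.06],"delta_rot":[0,0,0],"claw":1},{"xyz":[0,0,0.06],"delta_rot":[0,0,0],"claw":1},{"xyz":[0,0,0.06],"delta_rot":[0,0,0],"claw":0.47},{"xyz":[0,0,0.06],"delta_rot":[0,0,0],"claw":0.4},{"xyz":[0,0,0.06],"delta_rot":[0,0,0],"claw":0.2},{"xyz":[0,0,0.06],"delta_rot":[0,0,0],"claw":0},{"xyz":[0,0,0.06],"delta_rot":[0,0,0],"claw":0},{"xyz":[0,0,-1],"delta_rot":[0,0,0],"claw":0},{"xyz":[0,0,-2.2],"delta_rot":[0,0,0],"claw":0},{"xyz":[0,0,-3.3],"delta_rot":[0,0,0],"claw":0},{"xyz":[0,0,-3.3],"delta_rot":[0,0,0],"claw":0},{"xyz":[0,0,-3.3],"delta_rot":[0,0,0],"claw":0}]'
python3 go.py .628 -.003 .12 174
```

```text
time_s: 15.28
tcp_pos: [0.4054, 0.232, 0.1751]
eef_rot: [-180.0, -0.0, 173.5]
contact_force: [0.0, -0.9, -0.1]
gripper_width: 0.0874
gripper_force: 0.0
t 15.275 tcp [0.4054 0.232  0.1751] [-1.8000e+02 -3.0000e-02  1.7349e+02]
xyz [-8.261 -6.941  1.834] rot [-0.   -0.03 -0.51]
```

```bash
python3 -m crank '[{"xyz":[-0.7,-0.6,0],"delta_rot":[0,0,0],"claw":0},{"xyz":[-1.8,-1.5,0],"delta_rot":[0,0,0],"claw":0},{"xyz":[-3.1,-2.6,0],"delta_rot":[0,0,0],"claw":0},{"xyz":[-4.4,-3.7,0.3],"delta_rot":[0,0,0],"claw":0},{"xyz":[-5.7,-4.8,0.8],"delta_rot":[0,0,-0.5],"claw":0},{"xyz":[-7,-5.9,1.3],"delta_rot":[0,0,-0.5],"claw":0},{"xyz":[-7.9,-6.6,1.7],"delta_rot":[0,0,-0.5],"claw":0},{"xyz":[-8.26,-6.94,1.83],"delta_rot":[0,0,-0.5],"claw":0},{"xyz":[-8.26,-6.94,1.83],"delta_rot":[0,0,-0.5],"claw":0},{"xyz":[-8.26,-6.94,1.83],"delta_rot":[0,0,-0.5],"claw":0},{"xyz":[-8.26,-6.94,1.83],"delta_rot":[0,0,-0.5],"claw":0}]'
python3 go.py .628 -.003 .0125 174
python3 - <<'E'
from plant import optics
import cv2,numpy as np
from h import *
c=optics.capture("scene"); P=[[.406,.232,.125],[.628,-.003,.042],[.628,-.003,.12]]; print(pix(c,P))
cv2.imwrite("pics/a3.png",cv2.resize(c["img"][160:360,250:517],None,fx=3,fy=3,interpolation=2))
E
```

```text
time_s: 16.65
tcp_pos: [0.6281, -0.0018, 0.1213]
eef_rot: [180.0, 0.0, 174.1]
contact_force: [-0.7, 1.1, -0.3]
gripper_width: 0.0876
gripper_force: 0.0
t 16.65 tcp [ 0.6281 -0.0018  0.1213] [1.7998e+02 5.0000e-02 1.7407e+02]
xyz [ 3.000e-03 -4.300e-02  3.628e+00] rot [0.02 0.05 0.07]
[[452.78886587 216.05870847]
 [308.82786946 280.43657995]
 [309.12255945 252.35730294]]
```

View pics/a3.png

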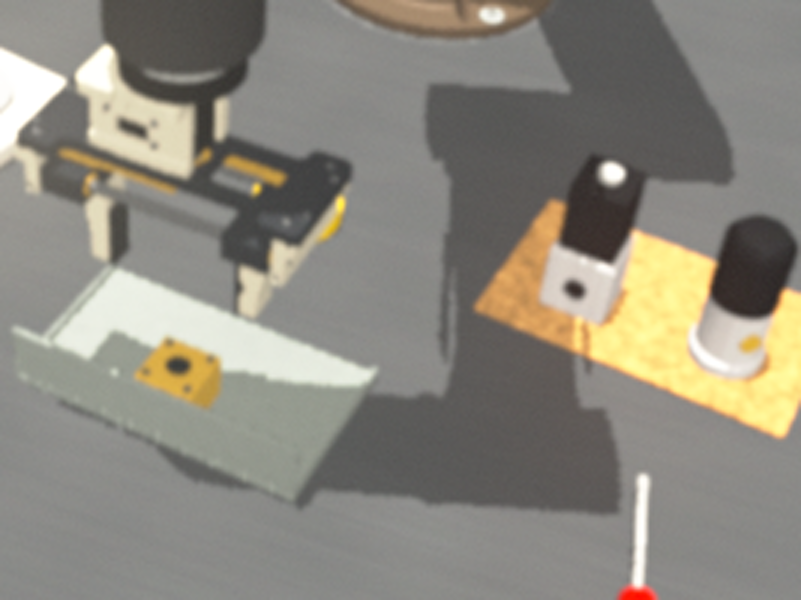

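The solenoid (px 450,225) and the regulator (502,245) both stand upright on the mat. The block, with its port at (309,282), is clear between the fingertips, whose midpoint is (309,254).

```bash
python3 - <<'E'
from plant import optics
from h import *
c=optics.capture("scene")
w=world(c,np.array([(475,305),(780,437),(555,200),(548,303),(601,322)])/3+[249.5,159.5],.004)
ex=R.from_euler("z",-8,degrees=True)
print((w-[.393,.290,.004])@ex.as_matrix())
E
python3 -m crank '[{"xyz":[0,-0.04,1],"delta_rot":[0,0,0],"claw":0},{"xyz":[0,-0.04,2],"delta_rot":[0,0,0],"claw":0},{"xyz":[0,-0.04,2.8],"delta_rot":[0,0,0],"claw":0},{"xyz":[0,-0.04,3.3],"delta_rot":[0,0,0],"claw":0},{"xyz":[0,-0.04,3.57],"delta_rot":[0,0,0],"claw":0},{"xyz":[0,-0.04,3.57],"delta_rot":[0,0,0],"claw":0},{"xyz":[0,-0.04,3.57],"delta_rot":[0,0,0],"claw":0.3},{"xyz":[0,-0.04,3.57],"delta_rot":[0,0,0],"claw":0.42},{"xyz":[0,-0.04,3.57],"delta_rot":[0,0,0],"claw":0.46},{"xyz":[0,-0.04,3.57],"delta_rot":[0,0,0],"claw":0.5},{"xyz":[0,-0.04,3.57],"delta_rot":[0,0,0],"claw":0.6},{"xyz":[0,-0.04,3.57],"delta_rot":[0,0,0],"claw":1},{"xyz":[0,-0.04,3.57],"delta_rot":[0,0,0],"claw":1},{"xyz":[0,-0.04,3.57],"delta_rot":[0,0,0],"claw":1},{"xyz":[0,-0.04,3.57],"delta_rot":[0,0,0],"claw":1}]' 40
python3 go.py .396 -.307 .13 167
```

```text
[[ 7.40044815e-02 -1.18959496e-01  3.46944695e-18]
 [ 8.34578183e-02  1.18880327e-01  3.46944695e-18]
 [-7.46130090e-02 -1.12412460e-01  3.46944695e-18]
 [ 4.26911410e-02 -7.25680107e-02  1.14491749e-16]
 [ 4.08630029e-02 -3.07833712e-02 -1.07552856e-16]]
time_s: 18.62
tcp_pos: [0.6284, -0.0038, 0.0137]
eef_rot: [180.0, 0.0, 174.0]
contact_force: [-0.7, 1.8, 2.3]
gripper_width: 0.0443
gripper_force: 40.0
t 18.625 tcp [ 0.6284 -0.0038  0.0137] [1.7999e+02 2.0000e-02 1.7401e+02]
xyz [  6.648 -10.861  -3.881] rot [0.01 0.02 7.01]
```

```bash
python3 -m crank '[{"xyz":[0,0,-0.5],"delta_rot":[0,0,0],"claw":1},{"xyz":[0,0,-1.4],"delta_rot":[0,0,0],"claw":1},{"xyz":[0,0,-2.5],"delta_rot":[0,0,0],"claw":1},{"xyz":[0,0,-3.4],"delta_rot":[0,0,0],"claw":1},{"xyz":[0.3,-0.5,-3.88],"delta_rot":[0,0,0],"claw":1},{"xyz":[0.9,-1.4,-3.88],"delta_rot":[0,0,1],"claw":1},{"xyz":[1.6,-2.6,-3.88],"delta_rot":[0,0,2],"claw":1},{"xyz":[2.4,-3.9,-3.88],"delta_rot":[0,0,3],"claw":1},{"xyz":[3.2,-5.2,-3.88],"delta_rot":[0,0,4],"claw":1},{"xyz":[4,-6.5,-3.88],"delta_rot":[0,0,5],"claw":1},{"xyz":[4.8,-7.8,-3.88],"delta_rot":[0,0,6],"claw":1},{"xyz":[5.6,-9.1,-3.88],"delta_rot":[0,0,7],"claw":1},{"xyz":[6.2,-10.1,-3.88],"delta_rot":[0,0,7],"claw":1},{"xyz":[6.5,-10.7,-3.88],"delta_rot":[0,0,7],"claw":1},{"xyz":[6.62,-10.86,-3.88],"delta_rot":[0,0,7],"claw":1},{"xyz":[6.62,-10.86,-3.88],"delta_rot":[0,0,7],"claw":1},{"xyz":[6.62,-10.86,-3.88],"delta_rot":[0,0,7],"claw":1}]'
python3 go.py .397 -.307 .0385 167
python3 - <<'E'
from plant import optics
import cv2,numpy as np
o=[]
for n,(x,y) in (("top",(410,240)),("scene",(160,90))):
    c=optics.capture(n); o.append(cv2.resize(c["img"][y:y+150,x:x+133],None,fx=3,fy=3,interpolation=2))
cv2.imwrite("pics/a4.png",np.hstack(o))
E
```

```text
time_s: 20.75
tcp_pos: [0.3968, -0.3067, 0.13]
eef_rot: [180.0, -0.0, 167.0]
contact_force: [-0.1, -0.4, -4.1]
gripper_width: 0.0434
gripper_force: 40.0
t 20.75 tcp [ 0.3968 -0.3067  0.13  ] [179.99  -0.   167.03]
xyz [-0.008 -0.008  3.048] rot [ 0.01 -0.    0.03]
```

View pics/a4.png

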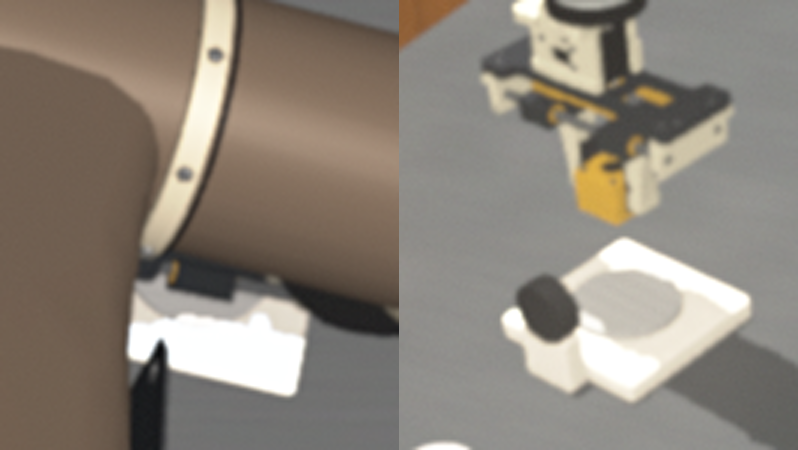

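The block is held above the plate (scene crop (605,190)), but it may look slightly tilted. I'll zoom in before lowering.

```bash
python3 - <<'E'
from plant import optics
import cv2,numpy as np
from h import *
c=optics.capture("scene")
im=cv2.resize(c["img"][115:185,200:275],None,fx=8,fy=8,interpolation=2)
# ideal block held level, underside at TCP-0.0077
t=np.array([.3968,-.3067,.13]); Q=R.from_euler("z",-13,degrees=True)
P=np.array([[i,j,k] for k in(-.0077,.0283) for i,j in((-.022,-.022),(.022,-.022),(.022,.022),(-.022,.022))])
p=((pix(c,Q.apply(P)+t)-[200,115]+.5)*8).astype(int)
for a in(0,4):cv2.polylines(im,[p[a:a+4]],True,(255,0,0),1)
for a in range(4):cv2.line(im,tuple(map(int,p[a])),tuple(map(int,p[a+4])),(255,0,0),1)
cv2.imwrite("pics/a5.png",im)
E
```

```text
(no output)
```

View pics/a5.png

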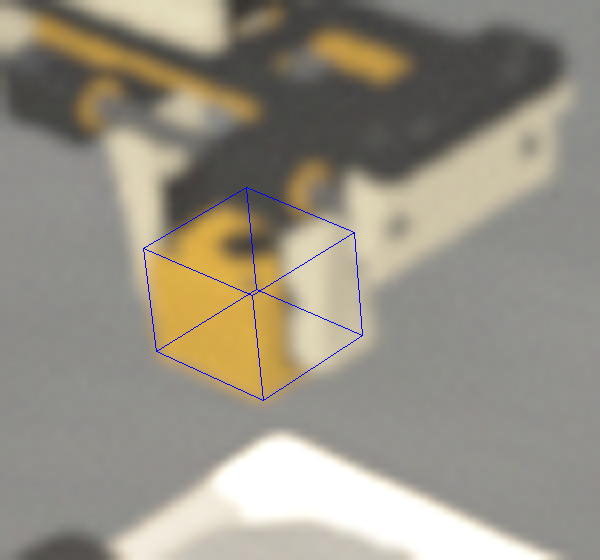

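The level-block model overlays the image well, with its near bottom corner at crop (263,400), so the block is level. Lowering it.

```bash
python3 -m crank '[{"xyz":[0,0,0.8],"delta_rot":[0,0,0],"claw":1},{"xyz":[0,0,1.6],"delta_rot":[0,0,0],"claw":1},{"xyz":[0,0,2.3],"delta_rot":[0,0,0],"claw":1},{"xyz":[0,0,2.7],"delta_rot":[0,0,0],"claw":1},{"xyz":[0,0,2.9],"delta_rot":[0,0,0],"claw":1},{"xyz":[0,0,3.02],"delta_rot":[0,0,0],"claw":1},{"xyz":[0,0,3.05],"delta_rot":[0,0,0],"claw":1},{"xyz":[0,0,3.05],"delta_rot":[0,0,0],"claw":1}]'
python3 go.py .397 -.307 .0378 167
```

```text
time_s: 21.9
tcp_pos: [0.397, -0.3073, 0.0389]
eef_rot: [-180.0, 0.0, 167.0]
contact_force: [0.8, -1.1, -3.7]
gripper_width: 0.044
gripper_force: 40.0
t 21.9 tcp [ 0.397  -0.3073  0.0389] [-1.7999e+02  4.0000e-02  1.6701e+02]
xyz [0.002 0.009 0.036] rot [-0.01  0.04  0.01]
```

```bash
python3 -m crank '[{"xyz":[0,0,0.04],"delta_rot":[0,0,0],"claw":1},{"xyz":[0,0,0.04],"delta_rot":[0,0,0],"claw":1},{"xyz":[0,0,0.04],"delta_rot":[0,0,0],"claw":0.47},{"xyz":[0,0,0.04],"delta_rot":[0,0,0],"claw":0.4},{"xyz":[0,0,0.04],"delta_rot":[0,0,0],"claw":0.2},{"xyz":[0,0,0.04],"delta_rot":[0,0,0],"claw":0},{"xyz":[0,0,0.04],"delta_rot":[0,0,0],"claw":0},{"xyz":[0,0,-0.6],"delta_rot":[0,0,0],"claw":0},{"xyz":[0,0,-1.8],"delta_rot":[0,0,0],"claw":0},{"xyz":[0,0,-3.2],"delta_rot":[0,0,0],"claw":0},{"xyz":[0,0,-4.6],"delta_rot":[0,0,0],"claw":0},{"xyz":[0,0,-4.6],"delta_rot":[0,0,0],"claw":0},{"xyz":[0,0,-4.6],"delta_rot":[0,0,0],"claw":0}]'
python3 go.py .4058 .2323 .18
python3 - <<'E'
from plant import optics
import cv2
from h import *
c=optics.capture("scene"); print(pix(c,[[.397,-.307,.066],[.397,-.307,.03]]))
cv2.imwrite("pics/a6.png",cv2.resize(c["img"][140:240,170:303],None,fx=5,fy=5,interpolation=2))
E
```

```text
time_s: 23.52
tcp_pos: [0.3963, -0.3069, 0.1761]
eef_rot: [180.0, -0.0, 167.0]
contact_force: [-0.4, 0.2, -0.6]
gripper_width: 0.0875
gripper_force: 0.0
t 23.525 tcp [ 0.3963 -0.3069  0.1761] [ 1.7997e+02 -1.0000e-02  1.6699e+02]
xyz [ 3.74  17.582 -0.123] rot [ 0.03 -0.01 -6.51]
[[233.80602373 176.78211132]
 [235.02715655 188.56415011]]
```

View pics/a6.png

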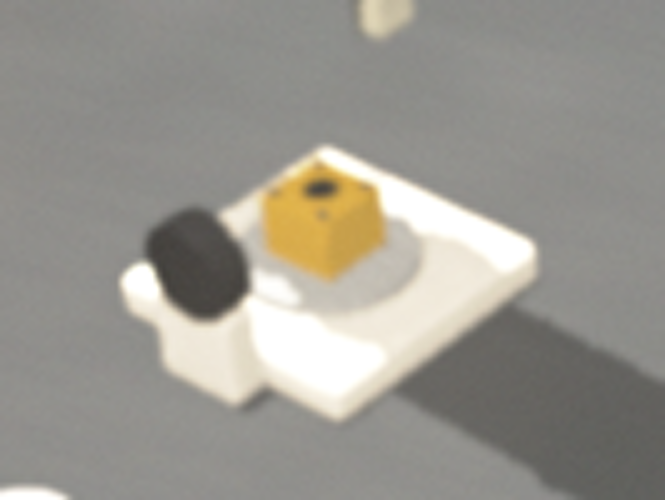

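```bash
python3 - <<'E'
from plant import optics
from h import *
c=optics.capture("scene"); g=lambda *p: np.array(p,float)/5+[169.5,139.5]
print(world(c,g((321,188)),.066))
w=world(c,g((325,147),(537,248),(340,408),(421,258),(325,313)),.022); print(w, (w[0]+w[2])/2)
m=np.array([.397,-.307,.03])
a=np.linspace(0,6.28,60); P=np.c_[np.cos(a)*.048,np.sin(a)*.048,a*0]+[.397,-.307,.03]; q=(pix(c,P)-[169.5,139.5])*5; print(q.min(0),q.max(0))
E
```

```text
[[ 0.39831629 -0.30654884  0.066     ]]
[[ 0.30946876 -0.35929959  0.022     ]
 [ 0.34619383 -0.2142407   0.022     ]
 [ 0.49971815 -0.24267574  0.022     ]
 [ 0.37793257 -0.26425559  0.022     ]
 [ 0.43792691 -0.28598554  0.022     ]] [ 0.40459346 -0.30098767  0.022     ]
[232.41784087 191.21418219] [422.55663487 302.592499  ]
```

The block sits level on the plate (port at px (234,177), about 3 mm or less off centre). Next is the solenoid, going round on an outward arc to stay within reach.

```bash
python3 -m crank '[{"xyz":[-0.4,1.0,-0.1],"delta_rot":[0,0,0],"claw":0},{"xyz":[-0.8,2.6,-0.1],"delta_rot":[0,0,0],"claw":0},{"xyz":[-1.3,4.3,-0.1],"delta_rot":[0,0,-1],"claw":0},{"xyz":[-1.6,6,-0.1],"delta_rot":[0,0,-2],"claw":0},{"xyz":[-1.8,7.7,-0.1],"delta_rot":[0,0,-3],"claw":0},{"xyz":[-1.6,9.4,-0.1],"delta_rot":[0,0,-4],"claw":0},{"xyz":[-0.9,11,-0.1],"delta_rot":[0,0,-5],"claw":0},{"xyz":[0.1,12.5,-0.1],"delta_rot":[0,0,-6],"claw":0},{"xyz":[1.2,14,-0.1],"delta_rot":[0,0,-6.5],"claw":0},{"xyz":[2.3,15.5,-0.1],"delta_rot":[0,0,-6.5],"claw":0},{"xyz":[3.2,16.8,-0.1],"delta_rot":[0,0,-6.5],"claw":0},{"xyz":[3.74,17.58,-0.1],"delta_rot":[0,0,-6.5],"claw":0},{"xyz":[3.74,17.58,-0.1],"delta_rot":[0,0,-6.5],"claw":0},{"xyz":[3.74,17.58,-0.1],"delta_rot":[0,0,-6.5],"claw":0},{"xyz":[3.74,17.58,-0.1],"delta_rot":[0,0,-6.5],"claw":0}]'
python3 go.py .4058 .2323 .0755
```

```text
time_s: 25.5
tcp_pos: [0.4061, 0.2311, 0.179]
eef_rot: [-180.0, -0.0, 173.4]
contact_force: [-0.1, -0.4, -0.3]
gripper_width: 0.0874
gripper_force: 0.0
t 25.5 tcp [0.4061 0.2311 0.179 ] [-1.7995e+02 -3.0000e-02  1.7344e+02]
xyz [0.012 0.04  3.451] rot [-0.05 -0.03 -0.06]
```

```bash
python3 -m crank '[{"xyz":[0,0.03,1],"delta_rot":[0,0,0],"claw":0},{"xyz":[0,0.03,2],"delta_rot":[0,0,0],"claw":0},{"xyz":[0,0.03,2.8],"delta_rot":[0,0,0],"claw":0},{"xyz":[0,0.03,3.42],"delta_rot":[0,0,0],"claw":0},{"xyz":[0,0.03,3.42],"delta_rot":[0,0,0],"claw":0},{"xyz":[0,0.03,3.42],"delta_rot":[0,0,0],"claw":0.3},{"xyz":[0,0.03,3.42],"delta_rot":[0,0,0],"claw":0.42},{"xyz":[0,0.03,3.42],"delta_rot":[0,0,0],"claw":0.46},{"xyz":[0,0.03,3.42],"delta_rot":[0,0,0],"claw":0.5},{"xyz":[0,0.03,3.42],"delta_rot":[0,0,0],"claw":0.6},{"xyz":[0,0.03,3.42],"delta_rot":[0,0,0],"claw":1},{"xyz":[0,0.03,3.42],"delta_rot":[0,0,0],"claw":1},{"xyz":[0,0.03,3.42],"delta_rot":[0,0,0],"claw":1},{"xyz":[0,0.03,3.42],"delta_rot":[0,0,0],"claw":1}]' 40
python3 go.py .6044 -.0615 .079
```

```text
time_s: 27.25
tcp_pos: [0.4062, 0.2329, 0.077]
eef_rot: [180.0, 0.0, 173.5]
contact_force: [-0.9, -1.5, 4.6]
gripper_width: 0.0445
gripper_force: 39.4
t 27.25 tcp [0.4062 0.2329 0.077 ] [1.7999e+02 1.0000e-02 1.7351e+02]
xyz [-7.675 -9.004 -0.066] rot [0.01 0.01 0.01]
```

```bash
python3 -m crank '[{"xyz":[0,0,-0.5],"delta_rot":[0,0,0],"claw":1},{"xyz":[0,0,-1.5],"delta_rot":[0,0,0],"claw":1},{"xyz":[0,0,-2.4],"delta_rot":[0,0,0],"claw":1},{"xyz":[-0.4,-0.5,-2.7],"delta_rot":[0,0,0],"claw":1},{"xyz":[-1.1,-1.3,-2.7],"delta_rot":[0,0,0],"claw":1},{"xyz":[-2,-2.3,-2.7],"delta_rot":[0,0,0],"claw":1},{"xyz":[-3,-3.5,-2.7],"delta_rot":[0,0,0],"claw":1},{"xyz":[-4,-4.7,-2.7],"delta_rot":[0,0,0],"claw":1},{"xyz":[-5,-5.9,-2.7],"delta_rot":[0,0,0],"claw":1},{"xyz":[-6,-7,-2.7],"delta_rot":[0,0,0],"claw":1},{"xyz":[-6.9,-8.1,-2.7],"delta_rot":[0,0,0],"claw":1},{"xyz":[-7.5,-8.8,-2.7],"delta_rot":[0,0,0],"claw":1},{"xyz":[-7.67,-9,-2.6],"delta_rot":[0,0,0],"claw":1},{"xyz":[-7.67,-9,-2],"delta_rot":[0,0,0],"claw":1},{"xyz":[-7.67,-9,-1.3],"delta_rot":[0,0,0],"claw":1},{"xyz":[-7.67,-9,-0.7],"delta_rot":[0,0,0],"claw":1},{"xyz":[-7.67,-9,-0.4],"delta_rot":[0,0,0],"claw":1},{"xyz":[-7.67,-9,-0.2],"delta_rot":[0,0,0],"claw":1},{"xyz":[-7.67,-9,-0.1],"delta_rot":[0,0,0],"claw":1},{"xyz":[-7.67,-9,-0.1],"delta_rot":[0,0,0],"claw":1}]'
python3 go.py .6044 -.0615 .0792
```

```text
time_s: 29.75
tcp_pos: [0.6043, -0.0613, 0.0801]
eef_rot: [180.0, 0.0, 173.5]
contact_force: [-0.1, 0.1, -4.0]
gripper_width: 0.0441
gripper_force: 39.5
t 29.75 tcp [ 0.6043 -0.0613  0.0801] [1.7999e+02 2.0000e-02 1.7351e+02]
xyz [-0.004 -0.005  0.03 ] rot [0.01 0.02 0.01]
```

```bash
python3 -m crank '[{"xyz":[0,0,0.04],"delta_rot":[0,0,0],"claw":1},{"xyz":[0,0,0.04],"delta_rot":[0,0,0],"claw":1},{"xyz":[0,0,0.04],"delta_rot":[0,0,0],"claw":0.47},{"xyz":[0,0,0.04],"delta_rot":[0,0,0],"claw":0.4},{"xyz":[0,0,0.04],"delta_rot":[0,0,0],"claw":0.2},{"xyz":[0,0,0.04],"delta_rot":[0,0,0],"claw":0},{"xyz":[0,0,0.04],"delta_rot":[0,0,0],"claw":0},{"xyz":[0,0,-1],"delta_rot":[0,0,0],"claw":0},{"xyz":[0,0,-2.2],"delta_rot":[0,0,0],"claw":0},{"xyz":[0,0,-3.3],"delta_rot":[0,0,0],"claw":0},{"xyz":[0,0,-3.3],"delta_rot":[0,0,0],"claw":0},{"xyz":[0,0,-3.3],"delta_rot":[0,0,0],"claw":0}]'
python3 go.py .4211 .3453 .18
```

```text
time_s: 31.25
tcp_pos: [0.6038, -0.0614, 0.1785]
eef_rot: [180.0, -0.0, 173.5]
contact_force: [-0.3, 0.8, -0.7]
gripper_width: 0.0877
gripper_force: 0.0
t 31.25 tcp [ 0.6038 -0.0614  0.1785] [ 1.7999e+02 -2.0000e-02  1.7349e+02]
xyz [ 7.587 12.779 -0.044] rot [ 0.01 -0.02 -0.01]
```

```bash
python3 -m crank '[{"xyz":[0.6,1,-0.05],"delta_rot":[0,0,0],"claw":0},{"xyz":[1.5,2.6,-0.05],"delta_rot":[0,0,0],"claw":0},{"xyz":[2.5,4.3,-0.05],"delta_rot":[0,0,0],"claw":0},{"xyz":[3.5,6,-0.05],"delta_rot":[0,0,0],"claw":0},{"xyz":[4.5,7.7,-0.05],"delta_rot":[0,0,0],"claw":0},{"xyz":[5.5,9.4,-0.05],"delta_rot":[0,0,0],"claw":0},{"xyz":[6.5,11.1,-0.05],"delta_rot":[0,0,0],"claw":0},{"xyz":[7.2,12.2,-0.05],"delta_rot":[0,0,0],"claw":0},{"xyz":[7.58,12.78,-0.05],"delta_rot":[0,0,0],"claw":0},{"xyz":[7.58,12.78,-0.05],"delta_rot":[0,0,0],"claw":0},{"xyz":[7.58,12.78,-0.05],"delta_rot":[0,0,0],"claw":0},{"xyz":[7.58,12.78,-0.05],"delta_rot":[0,0,0],"claw":0}]'
python3 go.py .4211 .3453 .0755
```

```text
time_s: 32.75
tcp_pos: [0.422, 0.3442, 0.1802]
eef_rot: [-180.0, -0.0, 173.4]
contact_force: [0.6, 0.0, -0.2]
gripper_width: 0.0874
gripper_force: 0.0
t 32.75 tcp [0.422  0.3442 0.1802] [-1.7998e+02 -1.0000e-02  1.7342e+02]
xyz [0.035 0.034 3.491] rot [-0.02 -0.01 -0.08]
```

```bash
python3 -m crank '[{"xyz":[0.02,0.03,1],"delta_rot":[0,0,0],"claw":0},{"xyz":[0.02,0.03,2],"delta_rot":[0,0,0],"claw":0},{"xyz":[0.02,0.03,2.8],"delta_rot":[0,0,0],"claw":0},{"xyz":[0.02,0.03,3.45],"delta_rot":[0,0,0],"claw":0},{"xyz":[0.02,0.03,3.45],"delta_rot":[0,0,0],"claw":0},{"xyz":[0.02,0.03,3.45],"delta_rot":[0,0,0],"claw":0.2},{"xyz":[0.02,0.03,3.45],"delta_rot":[0,0,0],"claw":0.3},{"xyz":[0.02,0.03,3.45],"delta_rot":[0,0,0],"claw":0.36},{"xyz":[0.02,0.03,3.45],"delta_rot":[0,0,0],"claw":0.39},{"xyz":[0.02,0.03,3.45],"delta_rot":[0,0,0],"claw":0.43},{"xyz":[0.02,0.03,3.45],"delta_rot":[0,0,0],"claw":0.6},{"xyz":[0.02,0.03,3.45],"delta_rot":[0,0,0],"claw":1},{"xyz":[0.02,0.03,3.45],"delta_rot":[0,0,0],"claw":1},{"xyz":[0.02,0.03,3.45],"delta_rot":[0,0,0],"claw":1}]' 40
python3 go.py .6153 .0568 .079
```

```text
time_s: 34.5
tcp_pos: [0.4211, 0.3458, 0.077]
eef_rot: [-180.0, -0.0, 173.5]
contact_force: [-0.3, -3.8, 5.7]
gripper_width: 0.0509
gripper_force: 40.0
t 34.5 tcp [0.4211 0.3458 0.077 ] [-179.96   -0.    173.5 ]
xyz [-7.523 -8.84  -0.06 ] rot [-0.04 -0.    0.  ]
```

```bash
python3 -m crank '[{"xyz":[0,0,-0.5],"delta_rot":[0,0,0],"claw":1},{"xyz":[0,0,-1.5],"delta_rot":[0,0,0],"claw":1},{"xyz":[0,0,-2.4],"delta_rot":[0,0,0],"claw":1},{"xyz":[-0.4,-0.5,-2.7],"delta_rot":[0,0,0],"claw":1},{"xyz":[-1.1,-1.3,-2.7],"delta_rot":[0,0,0],"claw":1},{"xyz":[-2,-2.3,-2.7],"delta_rot":[0,0,0],"claw":1},{"xyz":[-3,-3.5,-2.7],"delta_rot":[0,0,0],"claw":1},{"xyz":[-4,-4.7,-2.7],"delta_rot":[0,0,0],"claw":1},{"xyz":[-5,-5.9,-2.7],"delta_rot":[0,0,0],"claw":1},{"xyz":[-6,-7,-2.7],"delta_rot":[0,0,0],"claw":1},{"xyz":[-6.9,-8.1,-2.7],"delta_rot":[0,0,0],"claw":1},{"xyz":[-7.4,-8.7,-2.7],"delta_rot":[0,0,0],"claw":1},{"xyz":[-7.52,-8.84,-2.6],"delta_rot":[0,0,0],"claw":1},{"xyz":[-7.52,-8.84,-2],"delta_rot":[0,0,0],"claw":1},{"xyz":[-7.52,-8.84,-1.3],"delta_rot":[0,0,0],"claw":1},{"xyz":[-7.52,-8.84,-0.7],"delta_rot":[0,0,0],"claw":1},{"xyz":[-7.52,-8.84,-0.4],"delta_rot":[0,0,0],"claw":1},{"xyz":[-7.52,-8.84,-0.2],"delta_rot":[0,0,0],"claw":1},{"xyz":[-7.52,-8.84,-0.1],"delta_rot":[0,0,0],"claw":1},{"xyz":[-7.52,-8.84,-0.1],"delta_rot":[0,0,0],"claw":1}]'
python3 go.py .6153 .0568 .0792
```

```text
time_s: 37.0
tcp_pos: [0.6154, 0.0572, 0.0801]
eef_rot: [180.0, 0.0, 173.5]
contact_force: [-0.4, 0.4, -4.2]
gripper_width: 0.0512
gripper_force: 40.0
t 37.0 tcp [0.6154 0.0572 0.0801] [1.7999e+02 1.0000e-02 1.7351e+02]
xyz [ 0.001 -0.015  0.029] rot [0.01 0.01 0.01]
```

Release, rise, then pull back towards -x (clear of the rack) for a final look.

```bash
python3 -m crank '[{"xyz":[0,0,0.04],"delta_rot":[0,0,0],"claw":1},{"xyz":[0,0,0.04],"delta_rot":[0,0,0],"claw":1},{"xyz":[0,0,0.04],"delta_rot":[0,0,0],"claw":0.38},{"xyz":[0,0,0.04],"delta_rot":[0,0,0],"claw":0.3},{"xyz":[0,0,0.04],"delta_rot":[0,0,0],"claw":0.15},{"xyz":[0,0,0.04],"delta_rot":[0,0,0],"claw":0},{"xyz":[0,0,0.04],"delta_rot":[0,0,0],"claw":0},{"xyz":[0,0,-1],"delta_rot":[0,0,0],"claw":0},{"xyz":[0,0,-2.2],"delta_rot":[0,0,0],"claw":0},{"xyz":[0,0,-3.6],"delta_rot":[0,0,0],"claw":0},{"xyz":[0.5,1,-4],"delta_rot":[0,0,0],"claw":0},{"xyz":[1.5,2.5,-4],"delta_rot":[0,0,0],"claw":0},{"xyz":[2.5,4.2,-4],"delta_rot":[0,0,0],"claw":0},{"xyz":[3.5,6,-4],"delta_rot":[0,0,0],"claw":0},{"xyz":[4.5,7.5,-4],"delta_rot":[0,0,0],"claw":0},{"xyz":[5,9,-4],"delta_rot":[0,0,0],"claw":0},{"xyz":[5,9,-4],"delta_rot":[0,0,0],"claw":0},{"xyz":[5,9,-4],"delta_rot":[0,0,0],"claw":0},{"xyz":[5,9,-4],"delta_rot":[0,0,0],"claw":0}]'
python3 - <<'E'
from plant import optics
import cv2,numpy as np
a=cv2.imread("pics/scene0.png")[160:330,170:390]; b=optics.capture("scene")["img"][160:330,170:390]
t=optics.capture("top")["img"]
cv2.imwrite("pics/a7.png",np.vstack([np.hstack([a,b]),t[160:400,200:640]])[:, :])
cv2.imwrite("pics/a7.png",cv2.resize(cv2.imread("pics/a7.png"),None,fx=1.4,fy=1.4,interpolation=2))
E
```

```text
time_s: 39.38
tcp_pos: [0.497, 0.3415, 0.1999]
eef_rot: [-180.0, -0.0, 173.4]
contact_force: [0.8, 0.7, 0.1]
gripper_width: 0.0875
gripper_force: 0.0
```

View pics/a7.png

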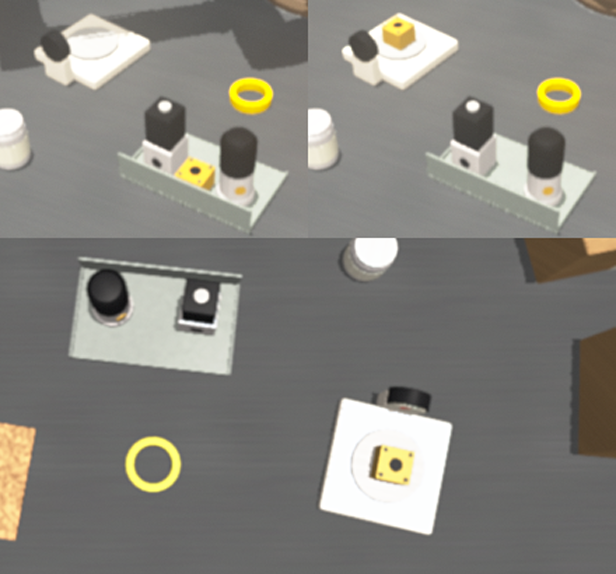

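Final view: regulator (238,155) and solenoid (165,125) in the "before" crop line up with (546,155) and (473,125) in the "after" crop, so both are back where they started and upright. The block's port at (396,464) in the top view is centred on the plate once parallax is allowed for, and the arm is clear of everything.

```bash
python3 -c "
from plant import job
print(job.close_job())"
```

```text
the job is handed in; nothing more can be done
None
```

The job is handed in, though the hand-in gave no verdict: the brass block stands flat on the middle of the plate (about 3 mm off centre by camera), and the regulator and valve are back in the rack, upright where they started.

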